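# Send the loading carriage home and start the cycle

## Task

Gently push the steel carriage, which has an orange pad on its end, until it is fully home against the press head, without touching the brass shaft it carries. Then press the green button down lightly, let it come back up, and withdraw. Pick nothing up, and leave the other buttons, the selector and the loose things alone.

Things in the scene. Friction and masses are not known exactly. Their poses are not given: they have to be found in the camera images.
- carriage (a joint): travel of the steel carriage along the loading station's rails, in m: 0 pulled right out towards the robot, 0.070 fully home against the aluminium press head (hard stop). It starts anywhere from 0 to 0.025. Friction about 3 N plus light damping (15 N per m/s); no spring, it stays where it is left
- push_pad (a point): centre of the orange push pad (70 x 22 mm, orange strip above it on the top edge) on the carriage's end face towards the robot, 36 mm above the table; moves with it. The face is 96 mm wide, 32 mm high, centred here, 20 mm over the base plate. x points along the rails, the way to push; y across, z up. The carriage runs 100 mm ahead of the face, its top 52 mm above the table
- loader: loading station, fixed to the table but placed and turned differently each time: aluminium base plate 320 x 200 x 16 mm (x from -150 to +170 mm, y from -60 to +140 mm), carriage on rails along its x axis (y = 0), press head 88 x 110 mm, 90 mm high, from x = 81 mm on, with small fittings on top up to 120 mm. Origin on the table under the rails' middle line; x is the direction of pushing
- shaft: brass shaft 16 mm diameter, 55 mm long, lying fixed in the dark clamp on top of the carriage along its x axis, from 45 to 100 mm ahead of the push face; its top is 68 mm above the table. Must not be touched. Origin: under the shaft's middle
- panel: operator panel, a grey box 200 x 200 x 50 mm with an aluminium top, fixed to the table but placed and turned differently each time. Three buttons and a selector stand on it in a square grid 90 mm apart; which button is in which place varies. Origin: centre of the underside
- green_button (a joint): travel of the green button in m: 0 up, 0.006 fully down; spring return, starts to move at 1.5 N, 5 N holds it fully down. Cap 36 mm across on a round black housing 52 mm across, which stands 12 mm above the panel
- green_button_top (a point): centre of the top of the green button's cap, 72 mm above the table when it is up; z points up. It moves down along z when pressed
- yellow_button (a joint): travel of the yellow button in m, 0 up, 0.006 down
- red_button (a joint): travel of the red button in m, 0 up, 0.006 down
- yellow_button_base: Yellow push button: cap 36 mm across, top 22 mm above the panel, on a round black housing 52 mm across and 12 mm high fixed on the panel. Origin: centre of the housing's underside, on the panel's top.
- red_button_base: Red push button: cap 36 mm across, top 22 mm above the panel, on a round black housing 52 mm across and 12 mm high fixed on the panel. Origin: centre of the housing's underside, on the panel's top.
- selector (a joint): angle of the selector in rad, 0 as set; it may turn to 1.6
- selector_base: black rotary selector, its grip 44 mm high over the panel, on a grey base 56 mm across, always in the panel's corner nearest the robot and to the robot's right. Origin: centre of the base's underside, on the panel's top
- bushing_a: brass flanged bushing, flange 36 mm across, 34 mm high, loose on the base plate beside the carriage, on its +y side. Origin: centre of its underside
- bushing_b: steel flanged bushing, same size, also loose on the base plate on the carriage's +y side. Origin: centre of its underside
- jar: amber jar with black cap, 56 mm across, 70 mm high, loose on the table beyond the work. Origin: centre of its underside
- screwdriver: screwdriver lying loose on the table beyond the panel. Origin under its middle
- parts_cup: blue plastic bowl 80 mm across, 45 mm high, loose on the table left of the loading station. Origin: centre of its underside

How it is judged (in metres and radians):
On the way, in this order (a step that is already met when the one before it is completed fails the run):
1. the carriage is pushed fully home (value of joint carriage above 0.067 m), for 0.1 s.
2. the green button is pressed down (at least 3.5 mm of its 6 mm) (value of joint green_button above 0.0035 m), for 0.05 s.
3. the green button has come back up (value of joint green_button below 0.001 m), for 0.1 s.
At the end, for the whole second after the job is handed in: The carriage is within 3 mm of its home stop and at rest, all three buttons are up (within 1 mm), the selector is unturned (within 0.05 rad), and the loose things are at rest within 10 mm of where they began (value of joint carriage above 0.067 m and velocity of joint carriage below 0.01 m/s and value of joint each of green_button, yellow_button, red_button below 0.001 m and value of joint selector below 0.05 rad and distance of each of bushing_a, bushing_b, jar, screwdriver, parts_cup from where it was at the start of the episode below 0.01 m and linear speed of each of bushing_a, bushing_b, jar, screwdriver, parts_cup below 0.02 m/s); the robot touches nothing.
It fails at once if the green button is pressed before the carriage is fully home (value of joint green_button above 0.002 m and value of joint carriage below 0.067 m).
It fails at once if the green button is struck with more than 22 N (contact force between any of the fingers, the arm and green_button_base above 22 N).
It fails at once if the yellow button, red button, selector or brass shaft is touched (over 0.5 N) (contact force between any of the fingers, the arm and yellow_button_base above 0.5 N or contact force between any of the fingers, the arm and red_button_base above 0.5 N or contact force between any of the fingers, the arm and selector_base above 0.5 N or contact force between any of the fingers, the arm and shaft above 0.5 N).
It fails at once if the carriage is slammed home (faster than 0.3 m/s) (velocity of joint carriage above 0.3 m/s).
It fails at once if a bushing, the jar, the screwdriver or the bowl is moved more than 10 mm, lifted or carried (distance of any of bushing_a, bushing_b, jar, screwdriver, parts_cup from where it was at the start of the episode above 0.01 m).
It also fails if it takes over 42 s, if anything falls off the work surface, if the arm or the gripper's body presses on something with over 40 N, if the wrist force passes 120 N, or if a joint passes its speed limit or range.

## Robot

A 6-joint arm with a two-finger parallel gripper is mounted at the origin on the work surface. World frame = base frame: x ahead of the robot, y to its left, z up, the work surface at z = 0. Lengths are in mm, angles in rad, forces in N, time in s.
With the tool pointing down it reaches from about 325 to 1000 mm from the base axis. Payload 5.1 kg.
Tool frame: the origin (TCP) lies on the mounting face of the last link; the fingertips stand 173 mm ahead of it and the grasp point (between the pads) lies 155 mm ahead of it (robot.tip_reach is the distance from the TCP to the fingertips, in mm); z points along the fingers, y is the line along which they close (so a half turn about z gives the same grasp; the last joint's range is limited). The gripper opens to 85 mm and grips with 20 to 120 N. Pads are 22 mm wide; open, the fingers measure 114 mm over their backs; the gripper's body (76 mm by 85 mm) begins 54 mm behind the grasp point. The pads swing forward as they close: fully open they stand 13 mm farther back than shut.
Start: joints at [-1.338, 0.124, 1.65, -0, 1.367, -0.083], TCP at [201.843, -617.856, 404.722] pointing down, gripper open.
Joint ranges: [-2.61, 2.61], [-1.02, 2.33], [0.03, 2.71], [-1.35, 4.49], [0.32, 2.68], [-2.91, 2.91]. Speed limits (rad/s): [2.57, 2.57, 3.14, 3.14, 3.14, 3.14].

## Interface

Orientations are given as a 3x3 rotation matrix whose columns are the frame's x, y, z axes.
In Python, from station import telemetry, snapshot, ticket, finder, robot gives the robot as it stands. The module is installed in compiled form; this text tells all that it offers.
- The arm moves only by the shell command python3 -m handwheel 'ROWS' [FORCE]. ROWS is JSON, one flat list of numbers, 7 for each row, row after row: the shift along the world's x, y, z in m, then the turn, a rotation vector about the world's x, y, z in rad, then the closure, from 0 (fully open) to 1 (shut). A call has 1 to 5 rows; each row shifts and turns the commanded pose from where the row before left it; what a row does not reach is not made up. A row lasts 1/8 s, in which the tool goes at most 62.5 mm and 10.7 degrees, less where a joint would pass 70% of its speed; a pose out of reach is approached as far as the arm can. A call is refused whole if a number of a shift passes 0.0625 or a number of a turn 0.188, either way. A call with a gripper value outside its range is refused whole. The fingers move at their own pace and stop on an object; FORCE is the grip in N (left out, the last holds). Time passes only in rows, so rows that do not move let the fingers close. It gives the time, the measured TCP pose, the force, the opening and the grip force at its end, in the units of the state.
- telemetry.state(): the state, without advancing time (a new reading comes with each control period).
- snapshot(name): name is "scene" or "top"; returns a dict with "color" (420x560x3 uint8, red, green, blue), "depth" (420x560 float32, mm along the optical axis (not along the pixel's ray), 0 where there is no reading), "fovy" (degrees; the focal length in pixels is half the picture's height over the tangent of half this angle, whatever the lens; pixels are square), "cx", "cy" (the principal point, pixels), "dist_coeffs" ([k1, k2, p1, p2, k3] as OpenCV has them; the pictures are not rectified), "rvec" (rotation vector, rad) and "tvec" (3), from world to camera coordinates, as OpenCV has them. Camera axes: x right, y down, z forward; pixel columns grow to the right and rows downward; lengths in mm; the calibration is good to about 2 mm. A picture is of the moment at which its call begins.
- ticket.sign_off(): hands the job in; it is judged then, once.
Trained networks look in the newest picture that a camera, given by its name, has taken for a name from the list of things; names that differ only in an ending like _2 or _b are one class to them, and where a whole thing is asked for, a point or a joint stands for the part that bears it (a point fixed in the world has none). Each returns a list of dicts, best first, with "conf" (0 to 1); they miss things now and then, are a little off and sometimes report something else, mostly with a low value. They report only what shows in the picture. A call takes as long as a camera call.
- finder.search_frame(query, camera): "extent" ([centre column, centre row, width, height] in pixels, round what is visible of it).
The state is a dict: "t": time; "qpos": joint angles; "dq": joint speeds; "joint_efforts": joint torques, N m; "tcp_pos": TCP position; "ee_rot": TCP orientation; "wrist_force": force on the tool from outside, world axes, zero at the start; "ft_torque": the same for the moment, N m; "width": finger opening in mm; "grip_force": force on a finger pad.
Only numpy, scipy, OpenCV 4.12 (cv2) and the standard library are available. Lean on these libraries where they do the work, as an engineer would, in place of code of your own. Each camera call takes 0.05 s, during which the arm holds its last target. There are 200 camera calls.

## Working session

There is one attempt and no reset: what is moved stays moved. The work goes in short steps, Python scripts to look and compute and a shell command to move; the robot and the scene stay as the last step left them, time stands still between calls to the robot, and variables do not carry over. Pictures are saved under pics/ and viewed, at most 10 in all, crops included, and the job is handed in when it is done.

```bash
mkdir -p pics; cat > h.py <<'E'
import numpy as np, cv2
from station import telemetry, snapshot, ticket, finder, robot
def cam(s):
    f=s["color"].shape[0]/2/np.tan(np.radians(s["fovy"])/2)
    K=np.array([[f,0,s["cx"]],[0,f,s["cy"]],[0,0,1.]])
    return K,np.array(s["dist_coeffs"],float),cv2.Rodrigues(np.array(s["rvec"],float))[0],np.array(s["tvec"],float).ravel()
def cloud(s):
    K,d,R,t=cam(s); h,w=s["depth"].shape
    g=np.stack(np.meshgrid(np.arange(w),np.arange(h)),-1).reshape(-1,1,2).astype(float)
    n=cv2.undistortPoints(g,K,d).reshape(-1,2); z=s["depth"].reshape(-1,1)
    P=(np.c_[n,np.ones(len(n))]*z-t)@R
    P[z[:,0]==0]=np.nan
    return P.reshape(h,w,3)
def onplane(s,uv,z):
    K,d,R,t=cam(s); n=cv2.undistortPoints(np.array(uv,float).reshape(-1,1,2),K,d).reshape(-1,2)
    D=np.c_[n,np.ones(len(n))]@R; C=-R.T@t
    return C+D*((z-C[2])/D[:,2])[:,None]
E
python3 - <<'E'
from h import *
for c in ("top","scene"):
    s=snapshot(c); cv2.imwrite(f"pics/{c}0.png",cv2.resize(s["color"][:,:,::-1],(800,600))); np.save(c+".npy",s,allow_pickle=True)
    K,d,R,t=cam(s); print(c,(-R.T@t).round(),R[2].round(2),K[0,0])
    P=cloud(s)
    for q in ("push_pad","green_button_top","yellow_button_base","red_button_base","selector_base","shaft","loader","panel","parts_cup","jar"):
        for r in finder.search_frame(q,c)[:2]:
            u,v=r["extent"][:2]; print(q,round(r["conf"],2),np.round(r["extent"]),P[int(v),int(u)].round())
E
```

```text
top [ 469.  110. 1398.] [ 0.1  -0.01 -1.  ] 525.8199779858797
push_pad 0.88 [274. 226.  46.  45.] [542. 115.  71.]
green_button_top 0.7 [442. 238.  20.  22.] [ 516. -307.   64.]
green_button_top 0.59 [409. 244.  14.  18.] [ 500. -221.   73.]
yellow_button_base 0.67 [401. 211.  20.  21.] [ 581. -204.   68.]
red_button_base 0.83 [433. 204.  21.  20.] [ 599. -284.   73.]
selector_base 0.87 [442. 238.  18.  20.] [ 513. -306.   76.]
shaft 0.42 [279. 216.   4.  17.] [570. 103.  65.]
loader 0.67 [262. 212. 100. 134.] [579. 149.  53.]
panel 0.78 [418. 226.  98.  87.] [ 544. -250.   53.]
panel 0.73 [231. 228.  15.  13.] [538. 225.  50.]
parts_cup 0.79 [127. 270.  32.  29.] [432. 498.   7.]
jar 0.78 [341. 133.  22.  28.] [780. -55.  76.]
jar 0.53 [275. 227.  46.  45.] [542. 113.  71.]
scene [1044.  716.  920.] [-0.39 -0.54 -0.75] 412.24832278088877
push_pad 0.73 [297. 207.  45.  35.] [560. 131.  62.]
green_button_top 0.26 [225. 121.   4.  12.] [ 521. -304.   82.]
yellow_button_base 0.64 [223. 147.  12.  14.] [ 591. -201.   70.]
red_button_base 0.66 [206. 141.  11.  13.] [ 617. -272.   61.]
selector_base 0.7 [226. 124.  13.  18.] [ 520. -301.   71.]
loader 0.65 [292. 231. 135.  88.] [616. 180.  48.]
loader 0.62 [247. 135.  12.   6.] [ 498. -207.   72.]
panel 0.7 [226. 147.  86.  62.] [ 586. -197.   69.]
parts_cup 0.59 [423. 279.  32.  32.] [426. 485.   4.]
parts_cup 0.32 [291. 237.   9.  15.] [631. 195.  49.]
jar 0.7 [191. 212.  21.  30.] [801. -40.  55.]
```

```bash
python3 - <<'E'
from h import *
s=np.load("top.npy",allow_pickle=True).item()
c=s["color"][130:300,180:480]; cv2.imwrite("pics/crop0.png",cv2.resize(c[:,:,::-1],(800,453),interpolation=cv2.INTER_CUBIC))
hsv=cv2.cvtColor(s["color"],cv2.COLOR_RGB2HSV)
def blob(lo,hi,z,name):
    m=cv2.inRange(hsv,lo,hi); n,l,st,ce=cv2.connectedComponentsWithStats(m)
    for i in range(1,n):
        if st[i,4]>25: print(name,st[i],ce[i].round(1),onplane(s,[ce[i]],z)[0].round(1))
blob((5,150,120),(16,255,255),52,"orange")
blob((45,100,50),(85,255,255),72,"green")
blob((20,130,120),(34,255,255),72,"yellow")
blob((0,150,80),(4,255,255),72,"red")
P=cloud(s)
np.set_printoptions(suppress=True)
# panel top & base plate masks by height
def rect(mask,z,name):
    n,l,st,ce=cv2.connectedComponentsWithStats(mask.astype(np.uint8)); i=1+st[1:,4].argmax()
    q=P[l==i]; r=cv2.minAreaRect(q[:,:2].astype(np.float32)); print(name,st[i],r)
Z=P[...,2];X=P[...,0];Y=P[...,1]
rect((Z>38)&(Z<95)&(Y<-100)&(X>400)&(X<720),0,"panel")
rect((Z>8)&(Z<130)&(Y>-60)&(Y<350)&(X>300)&(X<740),0,"plate")
rect((Z>80)&(Z<100)&(Y>-60)&(Y<350)&(X>400)&(X<740),0,"head")
E
```

```text
orange [    22     76    538    344 103411] [265.7 239.1] [509.2 136.1  52. ]
orange [444  79  19   8 139] [452.2  82.4] [ 920.5 -349.3   52. ]
orange [  26  199   25  166 2683] [ 38.2 281.8] [402.5 702.4  52. ]
orange [ 56 207  13 140 823] [ 62.2 277.1] [413.8 644.6  52. ]
orange [  349   336   211    84 12824] [467.3 385.7] [ 151.1 -363.1   52. ]
green [    0     0   558   420 47748] [245.5  56.2] [981.9 190.4  72. ]
green [110 105  22   6 106] [120.6 107.8] [843.  507.7  72. ]
green [402 238  16  15 176] [409.3 245.5] [ 494.2 -224.9   72. ]
yellow [486  91   3  36  75] [486.9 108.7] [ 844.7 -429.1   72. ]
yellow [504  90   4  36  80] [505.3 107.4] [ 847.8 -475.5   72. ]
yellow [522  91   4  36  76] [523.6 108.4] [ 845.2 -521.5   72. ]
yellow [394 204  14  14 158] [400.8 210.5] [ 582.2 -205.4   72. ]
yellow [273 208   8  20  51] [276.7 217.3] [563.7 108.4  72. ]
yellow [227 220  12  12 112] [232.3 225.7] [542.2 220.1  72. ]
red [409 112  17  37 299] [417.6 130.2] [ 788.8 -251.8   72. ]
red [429 196  14  15 163] [435.5 203. ] [ 601.5 -293.    72. ]
panel [ 373  179   94   92 6107] ((547.82568359375, -259.2244873046875), (201.7811279296875, 202.58387756347656), 12.487702369689941)
plate [ 211  147  104  134 9199] ((582.9344482421875, 143.80540466308594), (203.21075439453125, 319.1971740722656), 75.26750183105469)
head [ 264  147   51   45 1224] ((684.448486328125, 77.2870101928711), (110.00631713867188, 89.08885955810547), 75.33390808105469)
```

View pics/crop0.png

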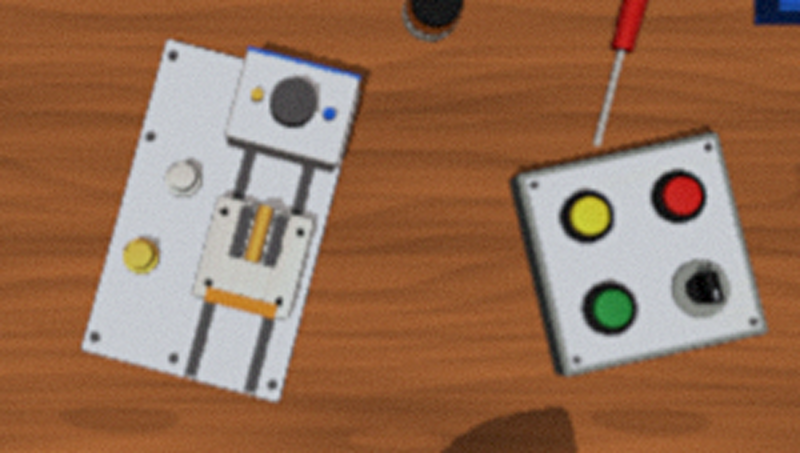

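View pics/scene0.png

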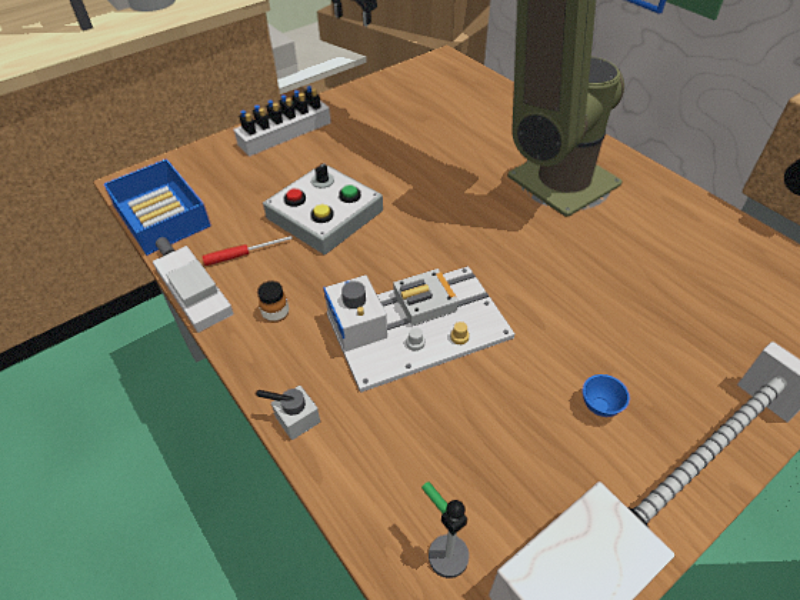

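The crop shows the orange strip at about crop (240,303), the green button at (610,308), and the selector at (700,287). The scene view shows the same layout with nothing in the way. The loader (yaw about -14.7°) and panel (12.5°) fits agree with each other. Next I'll work out the approach.

```bash
python3 - <<'E'
from h import *
np.set_printoptions(suppress=True,precision=3)
st=telemetry.state(); print(st["t"],st["tcp_pos"],st["ee_rot"],st["wrist_force"],st["width"],robot.tip_reach)
s=np.load("top.npy",allow_pickle=True).item(); P=cloud(s)
a=np.radians(-14.7); x=np.array([np.cos(a),np.sin(a)]); y=np.array([-x[1],x[0]]); o=np.array([563.4,108.4])
hsv=cv2.cvtColor(s["color"],cv2.COLOR_RGB2HSV); m=cv2.inRange(hsv,(8,180,150),(22,255,255))>0
m[:235]=0;m[252:]=0;m[:,:250]=0;m[:,290:]=0
vv,uu=np.where(m); L=onplane(s,np.c_[uu,vv],52)[:,:2]-o
print("strip local x,y ranges",len(uu),(L@x).min(),(L@x).mean(),(L@x).max(),(L@y).min(),(L@y).mean(),(L@y).max())
# carriage top z~52 local extents
Q=P.reshape(-1,3); l=np.c_[(Q[:,:2]-o)@x,(Q[:,:2]-o)@y,Q[:,2]]
k=(l[:,2]>44)&(l[:,2]<60)&(abs(l[:,1])<60)&(l[:,0]>-120)&(l[:,0]<75)
print("carriage",np.percentile(l[k],[1,50,99],axis=0))
for lx in (-110,-80,-30): print(lx,o+lx*x)
print("yaw err: tool x,y in loader", x@st["ee_rot"][:2,:2] if hasattr(st["ee_rot"],"shape") else x@np.array(st["ee_rot"])[:2,:2])
E
```

```text
1.1 [ 201.848 -617.85   404.724] [[ 0.951  0.311  0.   ]
 [ 0.311 -0.951  0.   ]
 [ 0.    -0.    -1.   ]] [-0.525 -0.107 -0.248] 85.1882748193103 173.4
strip local x,y ranges 94 -71.848327627669 -66.50218997194892 -61.84261126533367 -31.528068061874063 0.26611089318882397 32.27462924071039
carriage [[-71.527 -46.41   45.289]
 [-32.343   0.28   52.138]
 [ 27.744  47.699  59.446]]
-110 [457.001 136.313]
-80 [486.019 128.701]
-30 [534.382 116.013]
yaw err: tool x,y in loader [0.841 0.542]
```

```bash
python3 -m handwheel '[0.0182,0.0539,0,0,0,0.1835,1, 0.0182,0.0539,0,0,0,0.1835,1, 0.0182,0.0539,0,0,0,0.1835,1, 0.0182,0.0539,0,0,0,0.1835,1, 0.0182,0.0539,0,0,0,0.1835,1]' 40
```

```text
t: 1.72
tcp_pos: [293.1, -346.6, 404.9]
ee_rot: [[0.326, 0.945, 0.001], [0.945, -0.326, -0.0], [-0.0, 0.001, -1.0]]
wrist_force: [0.4, -0.3, 0.5]
width: 0.2
grip_force: 0.0
```

```bash
python3 -m handwheel '[0.0182,0.0539,0,0,0,0.1835,1, 0.0182,0.0539,0,0,0,0.1835,1, 0.0182,0.0539,0,0,0,0.1835,1, 0.0182,0.0539,0,0,0,0.1835,1, 0.0182,0.0539,0,0,0,0.1835,1]'; python3 -m handwheel '[0.0182,0.0539,0,0,0,0.1835,1, 0.0182,0.0539,0,0,0,0.1835,1, 0.0182,0.0539,0,0,0,0.1835,1, 0.0182,0.0539,0,0,0,0.1835,1, 0,0,0,0,0,0,1]'
```

```text
t: 2.35
tcp_pos: [383.9, -77.0, 405.2]
ee_rot: [[-0.553, 0.833, 0.002], [0.833, 0.553, -0.001], [-0.001, 0.001, -1.0]]
wrist_force: [0.7, -0.8, 0.2]
width: -0.2
grip_force: 0.0
t: 2.98
tcp_pos: [457.0, 139.7, 404.7]
ee_rot: [[-0.969, 0.248, -0.001], [0.248, 0.969, 0.0], [0.001, 0.0, -1.0]]
wrist_force: [0.4, -0.6, 0.5]
width: 0.1
grip_force: 0.0
```

```bash
python3 -m handwheel '[0,-0.003,-0.055,0,0,0,1, 0,0,-0.055,0,0,0,1, 0,0,-0.050,0,0,0,1, 0,0,-0.030,0,0,0,1, 0,0,-0.008,0,0,0,1]'
python3 - <<'E'
from h import *
s=snapshot("scene"); cv2.imwrite("pics/s1.png",cv2.resize(s["color"][130:290,220:420,::-1],(800,640))[:600])
E
```

```text
t: 3.6
tcp_pos: [455.5, 132.7, 204.6]
ee_rot: [[-0.967, 0.256, -0.004], [0.256, 0.967, -0.001], [0.004, -0.002, -1.0]]
wrist_force: [0.9, -0.6, 0.4]
width: -0.6
grip_force: 0.0
```

View pics/s1.png

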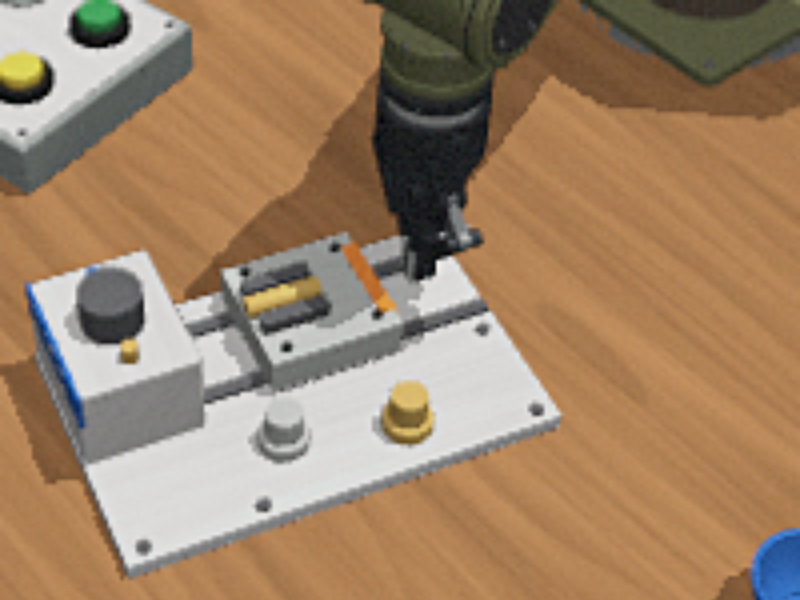

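The scene crop shows the shut fingers at (425,260), on the base plate just behind the orange strip at (370,275). They are centred and clear of the bushings, so I'll push along (0.967, -0.254).

```bash
python3 -m handwheel '[0.0097,0.0005,0,0,0,0,1, 0.0097,-0.0025,0,0,0,0,1, 0.0097,-0.0025,0,0,0,0,1, 0.0097,-0.0025,0,0,0,0,1, 0.0097,-0.0025,0,0,0,0,1]'; python3 -m handwheel '[0.0097,-0.0025,0,0,0,0,1, 0.0058,-0.0015,0,0,0,0,1, 0.0029,-0.0008,0,0,0,0,1]'
```

```text
t: 4.28
tcp_pos: [505.7, 124.2, 206.8]
ee_rot: [[-0.967, 0.254, -0.001], [0.254, 0.967, 0.0], [0.001, -0.0, -1.0]]
wrist_force: [-3.8, 1.1, 2.7]
width: -0.2
grip_force: 2.1
t: 4.65
tcp_pos: [523.9, 119.3, 206.6]
ee_rot: [[-0.967, 0.254, -0.0], [0.254, 0.967, -0.0], [0.0, -0.0, -1.0]]
wrist_force: [-3.4, 1.8, 2.1]
width: 0.2
grip_force: 1.7
```

```bash
python3 -m handwheel '[0.0039,-0.001,0,0,0,0,1, 0.0029,-0.0008,0,0,0,0,1, 0,0,0,0,0,0,1]'; python3 -m handwheel '[0.0019,-0.0005,0,0,0,0,1, 0.001,-0.0003,0,0,0,0,1]'
```

```text
t: 5.03
tcp_pos: [530.6, 117.6, 206.6]
ee_rot: [[-0.967, 0.254, 0.001], [0.254, 0.967, -0.0], [-0.001, 0.0, -1.0]]
wrist_force: [-1.1, -0.2, -0.9]
width: 0.1
grip_force: 0.4
t: 5.28
tcp_pos: [532.3, 117.2, 206.6]
ee_rot: [[-0.967, 0.254, -0.005], [0.254, 0.967, 0.001], [0.005, -0.001, -1.0]]
wrist_force: [-11.8, 2.1, 8.3]
width: 0.2
grip_force: 5.8
```

```bash
python3 -m handwheel '[0.001,-0.0003,0,0,0,0,1, 0,0,0,0,0,0,1]'; python3 - <<'E'
from h import *
s=snapshot("scene"); cv2.imwrite("pics/s2.png",cv2.resize(s["color"][150:270,220:380,::-1],(800,600)))
E
```

```text
t: 5.52
tcp_pos: [532.7, 117.1, 206.6]
ee_rot: [[-0.967, 0.254, -0.007], [0.254, 0.967, 0.001], [0.007, -0.001, -1.0]]
wrist_force: [-11.7, 2.7, 9.5]
width: 0.1
grip_force: 6.7
```

View pics/s2.png

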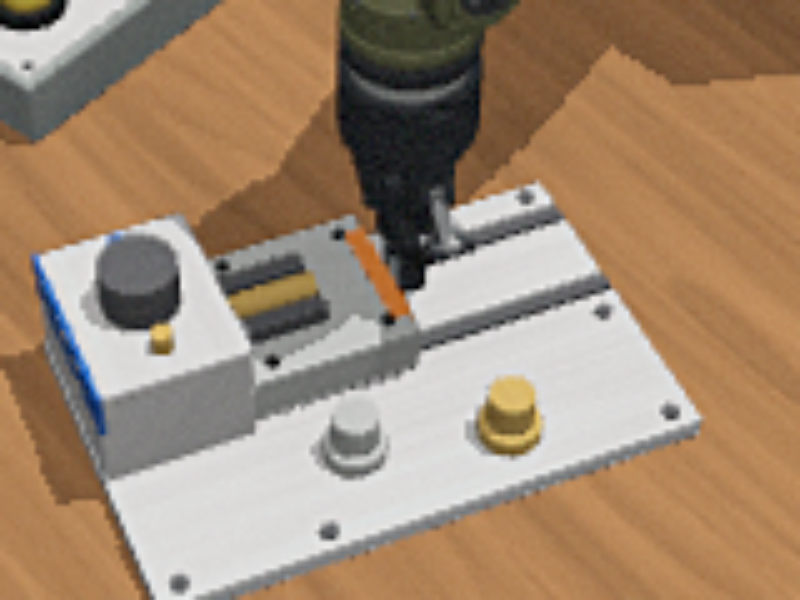

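The crop shows the carriage flush against the press head, with no gap at (250,350). The force held at 12 N, well above friction, so it is on the hard stop. I'll back off, rise, and go to the green button.

```bash
python3 -m handwheel '[-0.0097,0.0025,0,0,0,0,1, -0.0290,0.0076,0,0,0,0,1, -0.0097,0.0025,0.03,0,0,0,1, 0,0,0.055,0,0,0,1, 0,0,0.04,0,0,0,1]'; python3 -m handwheel '[0,-0.055,0,0,0,0,1, 0,-0.06,0,0,0,0,1, 0,-0.06,0,0,0,0,1, 0,-0.06,0,0,0,0,1, 0,-0.06,0,0,0,0,1]'
```

```text
t: 6.2
tcp_pos: [486.0, 129.1, 334.3]
ee_rot: [[-0.967, 0.254, 0.004], [0.254, 0.967, 0.0], [-0.004, 0.001, -1.0]]
wrist_force: [-0.1, 0.1, -0.5]
width: -0.1
grip_force: 0.0
t: 6.82
tcp_pos: [485.5, -168.0, 332.3]
ee_rot: [[-0.967, 0.254, 0.003], [0.254, 0.967, -0.002], [-0.003, -0.001, -1.0]]
wrist_force: [1.2, 0.5, 0.8]
width: -0.3
grip_force: 0.0
```

```bash
python3 -m handwheel '[0.0085,-0.04,0,0,0,0,1, 0,-0.018,0,0,0,0,1, 0,0,-0.03,0,0,0,1, 0,0,-0.03,0,0,0,1, 0,0,0,0,0,0,1]'
python3 - <<'E'
from h import *
s=snapshot("top"); cv2.imwrite("pics/t2.png",cv2.resize(s["color"][170:290,350:510,::-1],(800,600)))
print(telemetry.state()["tcp_pos"])
E
```

```text
t: 7.45
tcp_pos: [493.2, -222.7, 268.9]
ee_rot: [[-0.967, 0.253, -0.005], [0.253, 0.967, 0.003], [0.005, 0.001, -1.0]]
wrist_force: [0.3, 0.1, 0.2]
width: 0.2
grip_force: 0.0
[ 494.01199954 -223.12435319  270.91799806]
```

View pics/t2.png

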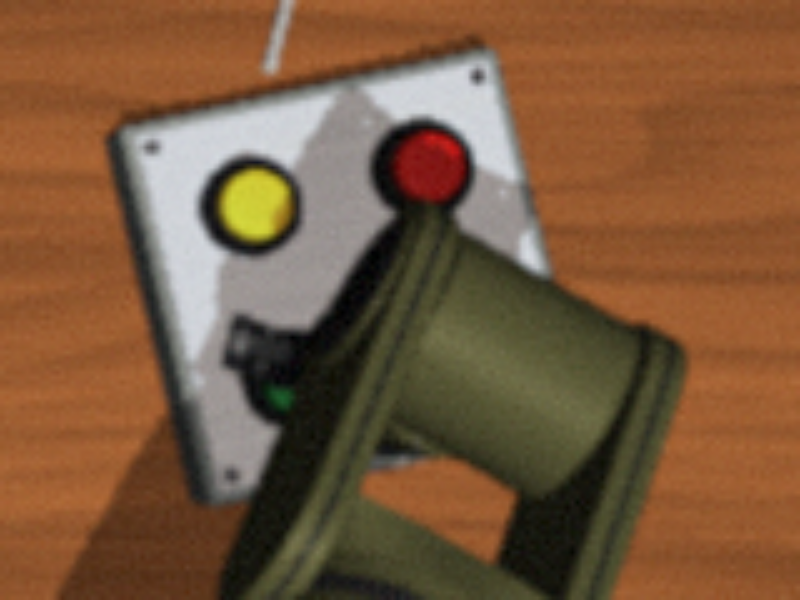

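The top crop shows the gripper over the green button, visible at (280,395). Tip height is about 97 mm and both neighbouring buttons are clear. I'll descend, then creep the last part.

```bash
python3 -m handwheel '[0,-0.0017,-0.010,0,0,0,1, 0,0,-0.008,0,0,0,1, 0,0,-0.002,0,0,0,1, 0,0,0,0,0,0,1]'; python3 -m handwheel '[0,0,-0.0015,0,0,0,1, 0,0,-0.0015,0,0,0,1, 0,0,-0.0015,0,0,0,1, 0,0,0,0,0,0,1]'
```

```text
t: 8.0
tcp_pos: [494.4, -225.5, 251.7]
ee_rot: [[-0.967, 0.254, -0.0], [0.254, 0.967, 0.0], [0.0, 0.0, -1.0]]
wrist_force: [0.1, 0.7, 0.5]
width: 0.5
grip_force: 0.0
t: 8.5
tcp_pos: [494.3, -225.5, 247.0]
ee_rot: [[-0.967, 0.254, -0.0], [0.254, 0.967, 0.0], [0.0, 0.0, -1.0]]
wrist_force: [0.4, -0.3, 1.1]
width: 0.2
grip_force: 0.0
```

Tip at about 73.6 mm.

```bash
python3 -m handwheel '[0,0,-0.001,0,0,0,1, 0,0,-0.001,0,0,0,1, 0,0,-0.001,0,0,0,1, 0,0,0,0,0,0,1]'; python3 -m handwheel '[0,0,-0.001,0,0,0,1, 0,0,-0.001,0,0,0,1, 0,0,0,0,0,0,1]'
```

```text
t: 9.0
tcp_pos: [494.4, -225.6, 244.4]
ee_rot: [[-0.967, 0.254, 0.0], [0.254, 0.967, -0.0], [-0.0, 0.0, -1.0]]
wrist_force: [-1.4, 0.5, 1.7]
width: 0.0
grip_force: 1.0
t: 9.38
tcp_pos: [494.4, -225.6, 242.3]
ee_rot: [[-0.967, 0.254, 0.0], [0.254, 0.967, -0.0], [-0.0, -0.0, -1.0]]
wrist_force: [-1.4, 0.3, 2.0]
width: -0.1
grip_force: 1.6
```

```bash
python3 -m handwheel '[0,0,-0.001,0,0,0,1, 0,0,-0.001,0,0,0,1, 0,0,0,0,0,0,1]'; python3 -m handwheel '[0,0,-0.001,0,0,0,1, 0,0,0,0,0,0,1]'
```

```text
t: 9.75
tcp_pos: [494.4, -225.6, 240.4]
ee_rot: [[-0.967, 0.254, 0.0], [0.254, 0.967, -0.0], [-0.0, -0.0, -1.0]]
wrist_force: [-1.6, 0.8, 3.8]
width: -0.1
grip_force: 2.1
t: 10.0
tcp_pos: [494.4, -225.6, 239.4]
ee_rot: [[-0.967, 0.254, 0.0], [0.254, 0.967, -0.0], [-0.0, -0.0, -1.0]]
wrist_force: [-2.0, 0.9, 5.2]
width: 0.3
grip_force: 2.6
```

```bash
python3 -m handwheel '[0,0,0.004,0,0,0,1, 0,0,0.008,0,0,0,1, 0,0,0.03,0,0,0,1, 0,0,0.05,0,0,0,1, 0,0,0.05,0,0,0,1]'; python3 -m handwheel '[-0.02,-0.02,0.03,0,0,0,1, -0.03,-0.05,0,0,0,0,1, -0.03,-0.05,0,0,0,0,1, -0.03,-0.05,0,0,0,0,1, 0,0,0,0,0,0,1]'
python3 - <<'E'
from h import *
s=snapshot("top"); cv2.imwrite("pics/t3.png",cv2.resize(s["color"][130:300,180:480,::-1],(800,453),interpolation=cv2.INTER_CUBIC))
P=cloud(s); o=np.array([563.4,108.4]); a=np.radians(-14.7); x=np.array([np.cos(a),np.sin(a)])
hsv=cv2.cvtColor(s["color"],cv2.COLOR_RGB2HSV); m=cv2.inRange(hsv,(8,180,150),(22,255,255))>0
m[:205]=0;m[245:]=0;m[:,:255]=0;m[:,300:]=0
vv,uu=np.where(m); L=(onplane(s,np.c_[uu,vv],52)[:,:2]-o)@x; print("strip x",len(L),np.median(L))
m=cv2.inRange(hsv,(45,100,50),(85,255,255))>0; m[:235]=0;m[256:]=0;m[:,:398]=0;m[:,422:]=0
print("green",m.sum(),np.nanmedian(P[m],axis=0).round(1), telemetry.state()["wrist_force"])
E
```

```text
t: 10.62
tcp_pos: [494.0, -225.3, 382.0]
ee_rot: [[-0.967, 0.254, -0.001], [0.254, 0.967, 0.001], [0.001, 0.0, -1.0]]
wrist_force: [1.2, -0.6, 0.1]
width: 0.2
grip_force: 0.0
t: 11.25
tcp_pos: [382.3, -398.0, 410.9]
ee_rot: [[-0.966, 0.259, -0.001], [0.259, 0.966, 0.0], [0.001, -0.0, -1.0]]
wrist_force: [1.1, 0.3, 0.4]
width: 0.1
grip_force: 0.0
strip x 120 -16.00832625109915
green 177 [ 495.2 -224.7   71.7] [ 0.16548297 -0.14887388  0.23413638]
```

View pics/t3.png

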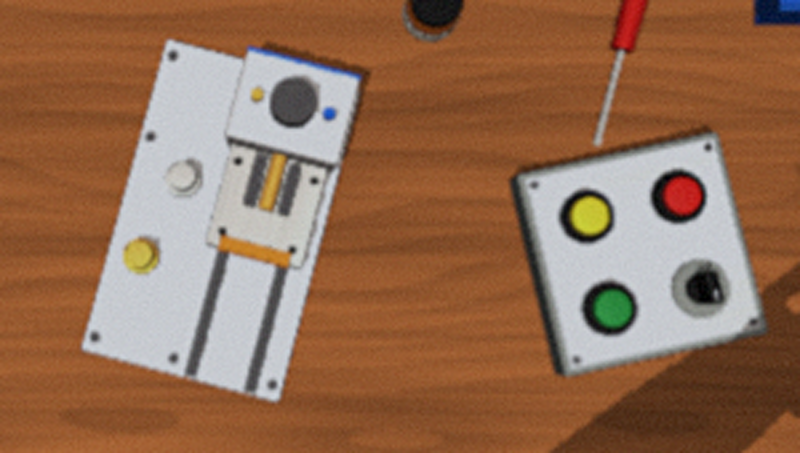

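The carriage touches the head with its strip at (255,250). The green button is back up at 71.7 mm, and everything else is where it was.

```bash
python3 -c "
from station import ticket
print(ticket.sign_off())"
```

```text
the job is handed in; nothing more can be done
None
```

The job is handed in with no verdict shown: the carriage is home against the press head, the green button was pressed about 6 mm at roughly 5 N and came back up, and the arm is withdrawn with nothing else visibly moved.

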